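# Load the slide carrier under the microscope and latch it

## Task

Load the slide carrier on the microscope: lay it on the stage with its grip block outward, slide it in under the lens housing until its nose is fully home at the end stop and its long side lies flush against the fence. Then swing the latch arm fully closed behind the carrier and leave both there. Do not knock the lens housing, and do not tip over the dropper bottle or the jar.

Things in the scene. Friction and masses are not known exactly. Their poses are not given: they have to be found in the camera images.
- carrier: Aluminium slide carrier lying on the bench, plate 200 (its x) x 80 (y) x 12 mm holding four glass slides, 0.22 kg. Origin: centre of its underside; +x towards its nose, which goes in first; the +y long side goes against the fence. A black upright grip block, 20 (x) x 30 (y) mm, stands at x = -60 mm, up to 61 mm above the underside.
- grip (a point): Top centre of the carrier's grip block (carrier frame -60, 0, 61 mm).
- corner_front (a point): Point on the lower edge of the carrier's +y long side, 95 mm ahead of its origin (carrier frame 95, 40, 0 mm).
- corner_rear (a point): Point on the lower edge of the carrier's +y long side, 95 mm behind its origin (carrier frame -95, 40, 0 mm).
- stage (a point): Point on top of the microscope's grey stage, 40 mm above the bench. x = direction of sliding in, y = towards the fence, z up. Stage spans x -185 to 170, y -90 to 65 mm. The home, flush carrier has its origin here and its axes along these. The microscope's taller parts lie beyond x = 40 mm, from 60 mm above the stage up.
- fence (a point): Middle of the fence face at stage level (stage frame 0, 40, 0 mm). The fence is a steel bar 10 mm high, from stage x = -100 to 100 mm; the carrier lies on its -y side.
- end_stop (a point): Middle of the end stop's face at stage level (stage frame 100, 0, 0 mm): a steel bar 10 mm high across the far end of the carrier's way.
- lens: Black round lens housing that overhangs the stage, fixed: 76 mm diameter, 34 mm tall. Origin: centre of its underside, 26 mm above the stage at stage x = 65, y = 0 mm, so its front is at x = 27 mm. The carrier plate passes beneath; the grip block stays outside.
- latch (a joint): Angle of the steel latch arm about its upright pivot, rad: 0 = arm points straight out (stage -x), alongside the carrier's way; pi/2 = closed, arm along stage +y, across behind the rear end of the home carrier (it clears it by 8 mm). Stops at -0.5 and 1.62; stays where left.
- latch_pivot (a point): Pivot of the latch on the stage's top face (stage frame -114, -64, 0 mm). The arm is 12 mm wide, 2 to 12 mm above the stage, and reaches 70 mm from the pivot.
- latch_knob (a point): Top centre of the latch's upright black knob, 16 mm diameter, 60 mm from the pivot along the arm; the knob stands 12 to 52 mm above the stage.
- dropper: White dropper bottle, 34 mm diameter, 75 mm tall, standing beyond the fence. Origin: centre of its foot, z up.
- jar: Amber jar, 60 mm diameter, 70 mm tall, standing on the robot's side of the microscope. Origin: centre of its foot, z up.
Mind the look-alikes: they are no part of the job. Several things look just like the carrier: the one meant starts farthest from the robot's base.

How it is judged:
By the outcome, as a careful person would: the job done as asked, in the order asked, and still so for the second after the job is handed in, with the robot touching nothing.
It also fails if it takes over 54 s, if anything falls off the work surface, if the arm or the gripper's body presses on something with over 40 N, if the wrist force passes 120 N, or if a joint passes its speed limit or range.

## Robot

A 7-joint arm with a two-finger parallel gripper is mounted at the origin on the work surface. World frame = base frame: x ahead of the robot, y to its left, z up, the work surface at z = 0. Lengths are in m, angles in rad, forces in N, time in s.
With the tool pointing down it reaches from about 0.425 to 0.825 m from the base axis. Payload 3.6 kg.
Tool frame: the origin (TCP) lies midway between the tips of the shut fingers; the grasp point (between the pads) lies 19 mm behind it; y points along the fingers, z is the direction in which the jaws open and shut, and the axes are right-handed (so a half turn about y gives the same grasp; the last joint's range is limited). The gripper opens to 85 mm and grips with 20 to 120 N. Pads are 22 mm wide; open, the fingers measure 114 mm over their backs; the gripper's body (76 mm by 85 mm) begins 54 mm behind the grasp point. The pads swing forward as they close: fully open they stand 13 mm farther back than shut.
Start: joints at [1.113, 0.615, -0.013, 1.423, 0.008, 1.103, -0.04], TCP at [0.271, -0.591, 0.231] pointing down, gripper open.
Joint ranges: [-3.12, 3.12], [-0.3, 2.06], [-1.34, 1.32], [0.26, 2.42], [-1.36, 4.5], [0.01, 1.98], [-2.84, 2.84]. Speed limits (rad/s): [2.79, 2.79, 3.14, 3.14, 3.14, 3.14, 3.14].

## Interface

Orientations are given as a unit quaternion [x, y, z, w].
In Python, from rig import env gives the robot as it stands.
- The arm moves only by the tool play_rows, never from a script. Its argument "plan" is a list of rows, each a list of 7 numbers: the opening, from -1 (shut) to 1 (fully open), then the shift along the tool's x, y, z in m, then the turn, a rotation vector about the tool's x, y, z in rad. A call has 1 to 12 rows; each row shifts and turns the commanded pose from where the row before left it, along the tool's axes as they then stand; what a row does not reach is not made up. A row lasts 1/12 s, in which the tool goes at most 41.7 mm and 7.16 degrees, less where a joint would pass 70% of its speed; a pose out of reach is approached as far as the arm can. A call is refused whole if a number of a shift passes 0.0417 or a number of a turn 0.125, either way. A call with a gripper value outside its range is refused whole. The fingers move at their own pace and stop on an object; the grip force is fixed at half the most. Time passes only in rows, so rows that do not move let the fingers close. It gives the time, the measured TCP pose, the force and the opening at its end, in the units of the state.
- env.state(): the state, without advancing time (a new reading comes with each control period).
- env.snapshot(name): name is "scene" or "top" or "wrist"; returns the picture (480x640x3 uint8, blue, green, red); there is no depth.
- env.calibration(name): a dict with "mtx" (3x3 intrinsics, pixels), "cam_to_world" (4x4, takes a point from camera to world coordinates); the wrist camera has in their place "hand_eye" (4x4, takes a point from camera to tool coordinates, whose origin is the TCP and whose axes are the tool frame's). Camera axes: x right, y down, z forward; pixel columns grow to the right and rows downward; lengths in m; the calibration is good to about 2 mm. A picture is of the moment at which its call begins: read the wrist's pose just before it. calibration takes no time and is no camera call.
- env.close_job(): hands the job in, once; it reports no verdict.
The state is a dict: "time_s": time; "joint_positions": joint angles; "qd": joint speeds; "joint_torque": joint torques, N m; "eef_pos": TCP position; "orientation": TCP orientation; "contact_force": force on the tool from outside, world axes, zero at the start; "torque": the same for the moment, N m; "opening": opening from 0.0 (shut) to 1.0 (fully open).
Only numpy, scipy, OpenCV 4.12 (cv2) and the standard library are available. Lean on these libraries where they do the work, as an engineer would, in place of code of your own. Each camera call takes 0.05 s, during which the arm holds its last target. There are 200 camera calls.

## Working session

There is one attempt and no reset: what is moved stays moved. The work goes in short steps, Python scripts to look and compute and a tool call to move; the robot and the scene stay as the last step left them, time stands still between calls to the robot, and variables do not carry over. Pictures are saved under pics/ and viewed, about 8 in all and at most 12, crops included, and the job is handed in when it is done.

Besides the shell and the picture viewer there is one more tool, called after "Emit:" as name(argument=value, ...), one argument or row to a line, values as JSON. play_rows: Moves the arm, as the interface text tells. Its arguments: {"type":"object","properties":{"plan":{"type":"array"}},"required":["plan"]}

```bash
mkdir -p pics; ls; cat > h.py <<'E'
import numpy as np, cv2
from scipy.spatial.transform import Rotation as R
from rig import env
def T(name):
    c=env.calibration(name); K=np.array(c["mtx"])
    if "cam_to_world" in c: return K,np.array(c["cam_to_world"])
    s=env.state(); M=np.eye(4); M[:3,:3]=R.from_quat(s["orientation"]).as_matrix(); M[:3,3]=s["eef_pos"]
    return K,M@np.array(c["hand_eye"])
def pix2w(K,M,uv,z):
    uv=np.atleast_2d(np.array(uv,float)); d=np.c_[uv,np.ones(len(uv))]@np.linalg.inv(K).T@M[:3,:3].T
    o=M[:3,3]; return o+d*((z-o[2])/d[:,2])[:,None]
def w2pix(K,M,P):
    P=np.atleast_2d(np.array(P,float)); c=(P-M[:3,3])@M[:3,:3]; q=c@K.T; return q[:,:2]/q[:,2:]
def st():
    s=env.state(); print(round(s["time_s"],2),np.round(s["eef_pos"],4),np.round(R.from_quat(s["orientation"]).as_matrix(),3).tolist(),np.round(s["contact_force"],1),round(s["opening"],3),np.round(s["joint_positions"],2))
E
python3 - <<'E'
from h import *
st()
for n in("scene","top"):
    K,M=T(n); print(n,K.tolist(),np.round(M,3).tolist())
    cv2.imwrite(f"pics/{n}0.png",env.snapshot(n))
E
```

```text
pics
0.0 [ 0.2711 -0.5899  0.2301] [[-0.909, -0.001, 0.418], [-0.418, 0.002, -0.909], [0.0, -1.0, -0.003]] [ 0.9 -0.4  0.8] 0.997 [ 1.11  0.62 -0.01  1.42  0.01  1.1  -0.04]
scene [[476.1609888214355, 0.0, 315.4876624003451], [0.0, 476.1609888214355, 233.1819657417407], [0.0, 0.0, 1.0]] [[0.538, 0.683, -0.495, 0.999], [0.843, -0.442, 0.306, -0.198], [-0.01, -0.582, -0.813, 0.903], [0.0, 0.0, 0.0, 1.0]]
top [[485.8226508393441, 0.0, 316.2000915098351], [0.0, 485.8226508393441, 242.80445802702744], [0.0, 0.0, 1.0]] [[-0.017, -0.997, 0.078, 0.429], [-1.0, 0.017, -0.002, 0.104], [0.0, -0.078, -0.997, 1.23], [0.0, 0.0, 0.0, 1.0]]
```

View pics/scene0.png

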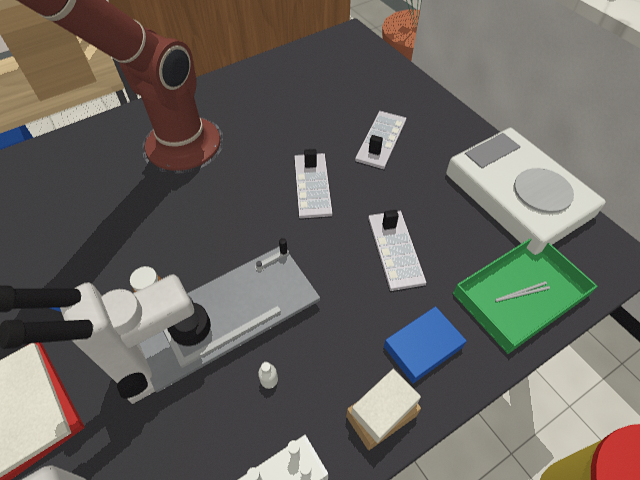

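View pics/top0.png

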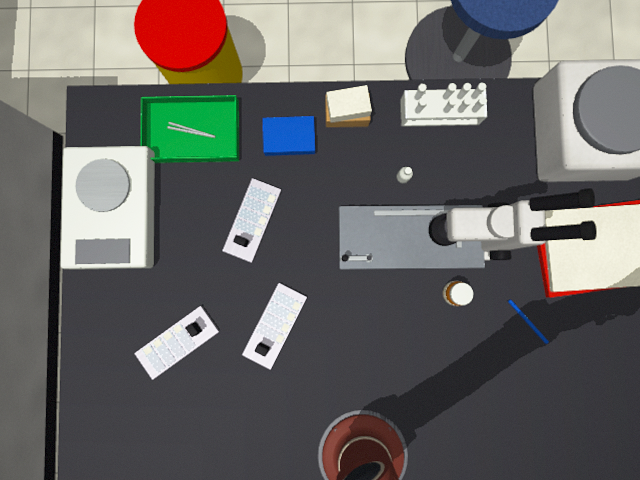

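Candidates for the carrier in the top view: A (252,220), B (275,325), C (177,342). The base is at about (363,455), so A is farthest. I'll check it in a close crop.

```bash
python3 - <<'E'
from h import *
im=cv2.imread("pics/top0.png")
a=cv2.resize(im[172:272,212:292],None,fx=4,fy=4,interpolation=cv2.INTER_CUBIC)
b=cv2.resize(im[195:280,332:492],None,fx=4.5,fy=4.5,interpolation=cv2.INTER_CUBIC)
cv2.imwrite("pics/a.png",a);
c=np.zeros((600,720,3),np.uint8)
b=cv2.resize(im[198:278,332:492],None,fx=4.5,fy=4.5,interpolation=cv2.INTER_CUBIC); 
a=cv2.resize(im[172:268,212:292],None,fx=4,fy=4,interpolation=cv2.INTER_CUBIC)
cv2.imwrite("pics/b.png",b)
K,M=T("top")
print(pix2w(K,M,[(252,220),(275,325),(177,342)],.012).round(3))
E
```

```text
[[0.585 0.263 0.012]
 [0.322 0.208 0.012]
 [0.284 0.451 0.012]]
```

View pics/a.png

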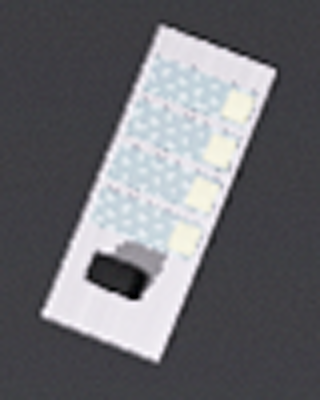

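View pics/b.png

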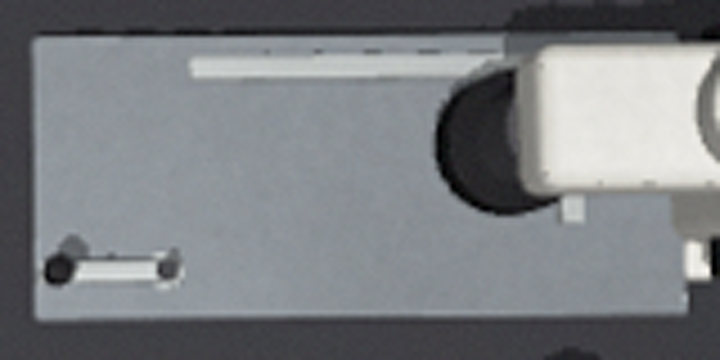

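```bash
python3 - <<'E'
from h import *
K,M=T("top")
a=np.array([(160,24),(277,70),(160,362),(42,316)])/4+[212,172]
p=pix2w(K,M,a,.012); print("carrier c",p.mean(0).round(4)); 
d=(p[0]+p[1]-p[2]-p[3])/2; print("len",np.linalg.norm(d),"yaw",np.degrees(np.arctan2(d[1],d[0])), "w",np.linalg.norm(p[0]-p[1]))
u=d/np.linalg.norm(d); print("grip",p.mean(0)-.06*u)
b=lambda l:np.array(l)/4.5+[332,198]
s=pix2w(K,M,b([(33,38),(36,320),(688,312)]),.04); print("stage",s.round(4))
f=pix2w(K,M,b([(190,78),(500,77)]),.05);print("fence lower face edge",f.round(4))
print("knob",pix2w(K,M,b([(58,268)]),.092).round(4),"pivot",pix2w(K,M,b([(168,268)]),.052).round(4))
e=s[2]-s[1]; print("stage x yaw",np.degrees(np.arctan2(e[1],e[0])),np.linalg.norm(e),np.linalg.norm(s[0]-s[1]))
print("jar",pix2w(K,M,[(461,293)],.07),"dropper",pix2w(K,M,[(405,172)],.07))
E
```

```text
carrier c [0.585  0.2631 0.012 ]
len 0.19898651393958883 yaw -22.270533903777313 w 0.0801217847813385
grip [0.52949966 0.28579825 0.012     ]
stage [[ 0.6115  0.0435  0.04  ]
 [ 0.4568  0.0451  0.04  ]
 [ 0.455  -0.3094  0.04  ]]
fence lower face edge [[ 0.5865 -0.0409  0.05  ]
 [ 0.5842 -0.2094  0.05  ]]
knob [[0.4825 0.0356 0.092 ]] pivot [[ 0.4833 -0.026   0.052 ]]
stage x yaw -90.29389557147006 0.3545214766851993 0.15464476849140507
jar [[ 0.39449809 -0.23955511  0.07      ]] dropper [[ 0.68827642 -0.11580055  0.07      ]]
```

Emit:
play_rows(
  plan=[
    [1,0,0,0,0,-0.107,0],
    [1,0,0,0,0,-0.107,0],
    [1,0,0,0,0,-0.107,0],
    [1,0,0,0,0,-0.107,0],
    [1,0,0,0,0,-0.107,0],
    [1,0,0,0,0,-0.107,0],
    [1,0,0,0,0,-0.107,0],
    [1,-0.04,0,-0.003,0,0,0],
    [1,-0.04,0,-0.003,0,0,0],
    [1,-0.04,0,-0.003,0,0,0],
    [1,-0.04,0,-0.003,0,0,0],
    [1,-0.04,0,-0.003,0,0,0],
  ],
)

```text
time_s: 1.1
eef_pos: [0.3338, -0.3979, 0.2309]
orientation: [-0.393, 0.588, -0.587, 0.393]
contact_force: [0.3, -0.1, -0.7]
opening: 1.002
```

Emit:
play_rows(
  plan=[
    [1,-0.04,0,-0.003,0,0,0],
    [1,-0.04,0,-0.003,0,0,0],
    [1,-0.04,0,-0.003,0,0,0],
    [1,-0.04,0,-0.003,0,0,0],
    [1,-0.04,0,-0.003,0,0,0],
    [1,-0.04,0,-0.003,0,0,0],
    [1,-0.04,0,-0.004,0,0,0],
    [1,-0.04,0,-0.005,0,0,0],
    [1,-0.04,0,-0.005,0,0,0],
    [1,-0.04,0,-0.005,0,0,0],
    [1,-0.04,0,-0.005,0,0,0],
    [1,-0.04,0,-0.005,0,0,0],
  ],
)

```text
time_s: 2.1
eef_pos: [0.4731, 0.0635, 0.2312]
orientation: [0.394, -0.588, 0.588, -0.393]
contact_force: [0.3, -0.3, -0.1]
opening: 1.004
```

```bash
cat >> h.py <<'E'
def goto(p,yaw):  # delta in tool axes; turn about tool y
    s=env.state(); Q=R.from_quat(s["orientation"]).as_matrix(); p=np.array(p,float)
    print("delta tool",((p-s["eef_pos"])@Q).round(4)); 
    z=np.r_[np.cos(np.radians(yaw)),np.sin(np.radians(yaw)),0]; y=np.r_[0,0,-1.]
    W=np.c_[np.cross(y,z),y,z]; print("rotvec tool",R.from_matrix(Q.T@W).as_rotvec().round(4))
    print("after-turn delta",((p-s["eef_pos"])@W).round(4))
E
python3 -c "
from h import *
st(); goto([.5295,.2858,.23],-22.3)"
```

```text
2.1 [0.4731 0.0635 0.2312] [[-0.381, -0.0, 0.924], [-0.924, -0.0, -0.381], [0.001, -1.0, -0.0]] [ 0.3 -0.3 -0.1] 1.004 [ 0.1   0.37 -0.38  1.9   0.17  0.91 -0.76]
delta tool [-0.227   0.0011 -0.0327]
rotvec tool [ 0.0003 -0.002   0.0005]
after-turn delta [-0.2271  0.0012 -0.0322]
```

Emit:
play_rows(
  plan=[
    [1,-0.038,0,-0.0055,0,0,0],
    [1,-0.038,0,-0.0055,0,0,0],
    [1,-0.038,0,-0.0055,0,0,0],
    [1,-0.038,0.015,-0.0055,0,0,0],
    [1,-0.036,0.02,-0.0055,0,0,0],
    [1,-0.02,0.02,-0.005,0,0,0],
    [1,-0.005,0.01,0,0,0,0],
    [1,0,0,0,0,0,0],
  ],
)

```text
time_s: 2.77
eef_pos: [0.5223, 0.2718, 0.1631]
orientation: [-0.397, 0.587, -0.586, 0.392]
contact_force: [0.3, -0.5, -0.3]
opening: 1.002
```

```bash
python3 - <<'E'
from h import *
st(); goto([.5295,.2858,.024],-22.3)
K,M=T("wrist"); im=env.snapshot("wrist"); 
g=[.5295,.2858,.061]; q=w2pix(K,M,[g,[.585,.2631,.012]]); print(q)
cv2.imwrite("pics/w1.png",im)
E
```

```text
2.77 [0.5223 0.2718 0.1631] [[-0.378, -0.006, 0.926], [-0.926, -0.002, -0.378], [0.004, -1.0, -0.005]] [ 0.3 -0.5 -0.3] 1.002 [-0.3   0.62 -0.36  1.68  0.26  0.9  -1.14]
delta tool [-0.0163  0.139   0.002 ]
rotvec tool [0.0046 0.0017 0.0045]
after-turn delta [-0.0157  0.1391  0.0014]
[[326.76376284 213.48622014]
 [405.06646205 199.1111327 ]]
```

View pics/w1.png

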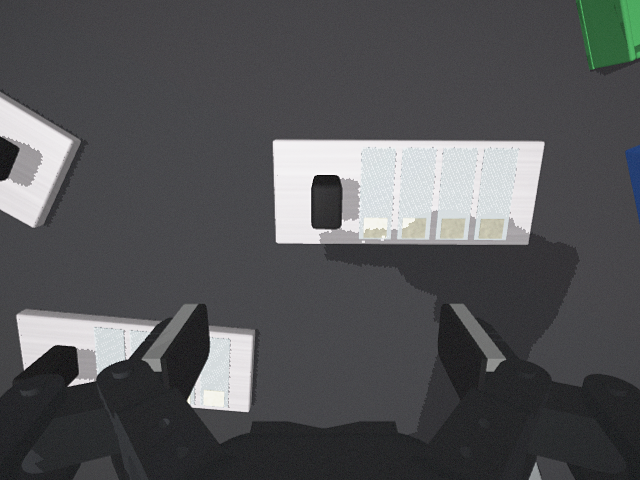

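```bash
python3 - <<'E'
from h import *
K,M=T("wrist"); st()
p=pix2w(K,M,[(274,140),(543,141),(529,242),(276,242)],.012); print(p.round(4)); print("c",p.mean(0))
d=(p[1]+p[2]-p[0]-p[3])/2; print(np.linalg.norm(d),np.linalg.norm(p[0]-p[3]),np.degrees(np.arctan2(d[1],d[0])))
u=d/np.linalg.norm(d); g=p.mean(0)-.06*u; print("grip",g)
v=np.array([-u[1],u[0],0])
for z in(.012,.061):
  print(z,w2pix(K,M,[g*[1,1,0]+[0,0,z]+a*.01*u+b*.015*v for a in(-1,1) for b in(-1,1)]).round(0).tolist())
print(M.round(3).tolist())
E
```

```text
2.82 [0.5235 0.27   0.1647] [[-0.381, -0.003, 0.925], [-0.925, -0.003, -0.381], [0.004, -1.0, -0.002]] [ 0.1 -0.6  0.3] 1.0 [-0.29  0.61 -0.35  1.68  0.26  0.9  -1.14]
[[0.512  0.3388 0.012 ]
 [0.6947 0.2632 0.012 ]
 [0.6665 0.1907 0.012 ]
 [0.481  0.2667 0.012 ]]
c [0.5885446  0.26485295 0.012     ]
0.1991148794769589 0.07848886873402765 -22.392837832410216
grip [0.53306898 0.28771023 0.012     ]
0.012 [[314.0, 212.0], [314.0, 173.0], [340.0, 212.0], [340.0, 173.0]]
0.061 [[312.0, 229.0], [312.0, 183.0], [343.0, 229.0], [343.0, 183.0]]
[[0.925, -0.363, -0.109, 0.551], [-0.379, -0.886, -0.266, 0.337], [-0.0, 0.287, -0.958, 0.307], [0.0, 0.0, 0.0, 1.0]]
```

```bash
python3 -c "
from h import *
goto([.532,.287,.025],-22.4)"
```

```text
delta tool [-0.0195  0.1397  0.0017]
rotvec tool [0.002  0.0005 0.0039]
after-turn delta [-0.0189  0.1397  0.0014]
```

Emit:
play_rows(
  plan=[
    [1,-0.01,0.01,0.001,0,0,0],
    [1,-0.008,0.02,0,0,0,0],
    [1,0,0.025,0,0,0,0],
    [1,0,0.025,0,0,0,0],
    [1,0,0.02,0,0,0,0],
    [1,0,0.01,0,0,0,0],
    [1,0,0,0,0,0,0],
    [1,0,0,0,0,0,0],
  ],
)

```text
time_s: 3.48
eef_pos: [0.5331, 0.2868, 0.057]
orientation: [0.393, -0.588, 0.588, -0.393]
contact_force: [0.5, 0.9, -0.2]
opening: 0.999
```

```bash
python3 -c "
from h import *
st();goto([.532,.287,.025],-22.4)"
```

```text
3.48 [0.5331 0.2868 0.057 ] [[-0.382, 0.001, 0.924], [-0.924, 0.0, -0.382], [-0.001, -1.0, 0.001]] [ 0.5  0.9 -0.2] 0.999 [-0.35  0.77 -0.3   1.72  0.33  0.7  -1.21]
delta tool [ 0.0003  0.032  -0.0011]
rotvec tool [-0.001  -0.0015 -0.0007]
after-turn delta [ 0.0002  0.032  -0.0011]
```

Emit:
play_rows(
  plan=[
    [1,0,0.015,0,0,0,0],
    [1,0,0.012,-0.001,0,0,0],
    [1,0,0.005,0,0,0,0],
    [1,0,0,0,0,0,0],
    [-1,0,0,0,0,0,0],
    [-1,0,0,0,0,0,0],
    [-1,0,0,0,0,0,0],
    [-1,0,0,0,0,0,0],
    [-1,0,0,0,0,0,0],
    [-1,0,0,0,0,0,0],
    [-1,0,0,0,0,0,0],
  ],
)

```text
time_s: 4.4
eef_pos: [0.5315, 0.288, 0.0248]
orientation: [-0.393, 0.588, -0.588, 0.394]
contact_force: [-0.2, 0.6, 1.7]
opening: 0.229
```

Emit:
play_rows(
  plan=[
    [-1,0,-0.01,0,0,0,0],
    [-1,0,-0.02,0,0,0,0],
    [-1,0,-0.03,0,0,0,0],
    [-1,0,-0.03,0,0,0,0],
    [-1,0,-0.02,0,0,0,0],
    [-1,0,0,0,0,0,0],
  ],
)

```text
time_s: 4.9
eef_pos: [0.5336, 0.2896, 0.1396]
orientation: [0.39, -0.588, 0.588, -0.397]
contact_force: [0.8, 1.1, -1.6]
opening: 0.224
```

Emit:
play_rows(
  plan=[
    [-1,0,0,0,0,0.06,0],
    [-1,0,0,0,0,0.11,0],
    [-1,0,0,0,0,0.117,0],
    [-1,0,0,0,0,0.117,0],
    [-1,0,0,0,0,0.117,0],
    [-1,0,0,0,0,0.117,0],
    [-1,0,0,0,0,0.117,0],
    [-1,0,0,0,0,0.117,0],
    [-1,0,0,0,0,0.117,0],
    [-1,0,0,0,0,0.11,0],
    [-1,0,0,0,0,0.09,0],
    [-1,0,0,0,0,0,0],
  ],
)

```text
time_s: 5.9
eef_pos: [0.5301, 0.2874, 0.1331]
orientation: [-0.003, -0.707, 0.708, 0.004]
contact_force: [0.7, -0.1, -1.8]
opening: 0.226
```

```bash
python3 -c "
from h import *
st();goto([.540,.014,.125],-90.5)
cv2.imwrite('pics/s1.png',env.snapshot('scene'))"
```

```text
5.9 [0.5301 0.2874 0.1331] [[-1.0, -0.002, -0.01], [0.01, -0.002, -1.0], [0.002, -1.0, 0.002]] [ 0.7 -0.1 -1.8] 0.226 [-0.53  0.65 -0.    1.68  0.    0.82 -2.12]
delta tool [-0.0127  0.0085  0.2733]
rotvec tool [-0.0017 -0.0016  0.0023]
after-turn delta [-0.0123  0.0081  0.2733]
```

View pics/s1.png

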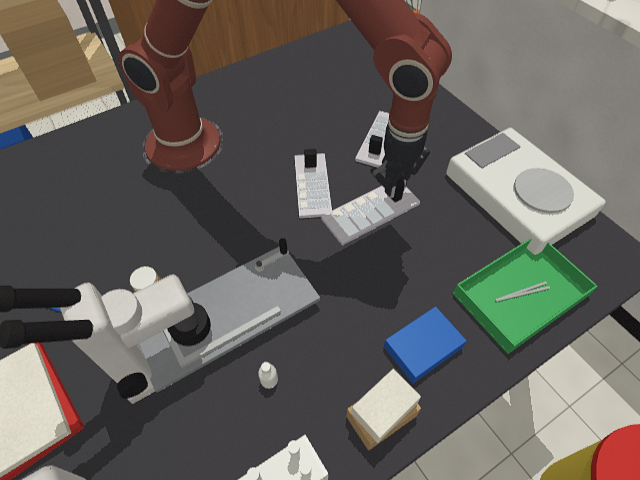

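The carrier hangs level with its nose towards the microscope (about (345,235)), and the block is in the jaws at (398,190).

Emit:
play_rows(
  plan=[
    [-1,-0.001,0,0.015,0,0,0],
    [-1,-0.001,0,0.03,0,0,0],
    [-1,-0.002,0,0.035,0,0,0],
    [-1,-0.002,0,0.035,0,0,0],
    [-1,-0.002,0,0.035,0,0,0],
    [-1,-0.002,0,0.035,0,0,0],
    [-1,-0.0015,0,0.035,0,0,0],
    [-1,-0.001,0,0.03,0,0,0],
    [-1,0,0,0.018,0,0,0],
    [-1,0,0,0.005,0,0,0],
    [-1,0,0,0,0,0,0],
  ],
)

```text
time_s: 6.87
eef_pos: [0.5406, 0.0111, 0.1342]
orientation: [-0.004, -0.707, 0.708, 0.005]
contact_force: [-0.3, -0.4, -2.4]
opening: 0.227
```

```bash
python3 - <<'E'
from h import *
st();goto([.540,.014,.067],-90.5)
im=env.snapshot('top')
K,M=T('top'); print(w2pix(K,M,[[.54,-.146,.12]]))
cv2.imwrite('pics/t1.png',cv2.resize(im[170:310,320:500],None,fx=4.2,fy=4.2,interpolation=cv2.INTER_CUBIC))
E
```

```text
6.87 [0.5406 0.0111 0.1342] [[-1.0, -0.001, -0.013], [0.013, -0.001, -1.0], [0.001, -1.0, 0.001]] [-0.3 -0.4 -2.4] 0.227 [-0.04  0.57 -0.03  1.85  0.03  0.72 -1.67]
delta tool [ 0.0006  0.0672 -0.0029]
rotvec tool [-0.0013 -0.0046  0.0008]
after-turn delta [ 0.0006  0.0672 -0.0028]
[[424.16750964 230.56161419]]
```

View pics/t1.png

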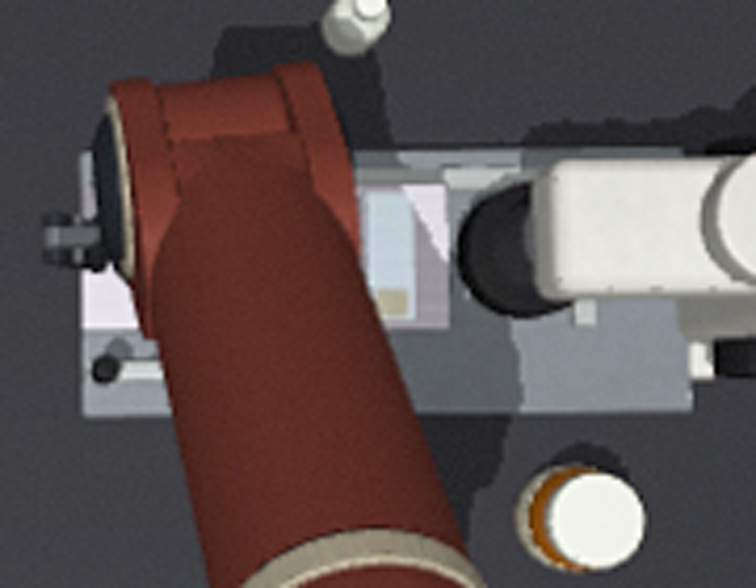

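```bash
python3 - <<'E'
from h import *
K,M=T('top'); f=lambda u,v,z:pix2w(K,M,[(320+u/4.2,170+v/4.2)],z).round(4)
z=.1342-.0248
print(f(83,328,z+.012),f(448,328,z+.012),f(418,184,z+.012))
E
```

```text
[[0.5029 0.0487 0.1214]] [[ 0.4995 -0.15    0.1214]] [[ 0.5787 -0.1364  0.1214]]
```

Emit:
play_rows(
  plan=[
    [-1,0,0.01,-0.001,0,0,0],
    [-1,0,0.02,-0.002,0,0,0],
    [-1,0,0.02,0,0,0,0],
    [-1,0,0.01,0,0,0,0],
    [-1,0,0.004,0,0,0,0],
    [-1,0,0,0,0,0,0],
    [-1,0,0,0,0,0,0],
  ],
)

```text
time_s: 7.5
eef_pos: [0.5417, 0.0183, 0.0705]
orientation: [0.003, 0.707, -0.707, -0.003]
contact_force: [-0.1, -0.8, -1.5]
opening: 0.228
```

Emit:
play_rows(
  plan=[
    [-1,0,0.002,0,0,0,0],
    [-1,0,0.002,0,0,0,0],
    [-1,0,0.0015,0,0,0,0],
    [-1,0,0,0,0,0,0],
    [-1,0,0,0,0,0,0],
  ],
)

```text
time_s: 7.92
eef_pos: [0.5413, 0.0176, 0.065]
orientation: [0.003, 0.707, -0.707, -0.003]
contact_force: [-0.7, -0.4, -1.6]
opening: 0.232
```

Emit:
play_rows(
  plan=[
    [-1,0,0.001,0,0,0,0],
    [-1,0,0,0,0,0,0],
    [-1,0,0,0,0,0,0],
  ],
)

```text
time_s: 8.17
eef_pos: [0.5414, 0.0175, 0.0648]
orientation: [0.004, 0.707, -0.707, -0.003]
contact_force: [-2.0, 0.6, 5.1]
opening: 0.227
```

Emit:
play_rows(
  plan=[
    [-1,0,0,0.004,0,0,0],
    [-1,0,0,0.008,0,0,0],
    [-1,0,0,0.012,0,0,0],
    [-1,0,0,0.012,0,0,0],
    [-1,0,0,0.012,0,0,0],
    [-1,0,0,0.012,0,0,0],
    [-1,0,0,0.012,0,0,0],
    [-1,0,0,0.008,0,0,0],
    [-1,0,0,0.004,0,0,0],
    [-1,0,0,0,0,0,0],
    [-1,0,0,0,0,0,0],
  ],
)

```text
time_s: 9.08
eef_pos: [0.5416, -0.0676, 0.0648]
orientation: [-0.005, -0.707, 0.707, 0.003]
contact_force: [-0.1, -1.2, 5.4]
opening: 0.226
```

Emit:
play_rows(
  plan=[
    [-1,-0.0015,0,0,0,0,0],
    [-1,-0.0015,0,0,0,0,0],
    [-1,-0.001,0,0,0,0,0],
    [-1,0,0,0,0,0,0],
    [-1,0,0,0,0,0,0],
  ],
)

```text
time_s: 9.5
eef_pos: [0.5417, -0.0676, 0.0649]
orientation: [-0.002, -0.707, 0.707, 0.006]
contact_force: [-8.1, 0.7, 12.9]
opening: 0.229
```

Emit:
play_rows(
  plan=[
    [-1,-0.001,0,0,0,0,0],
    [-1,-0.0005,0,0,0,0,0],
    [-1,0,0,0,0,0,0],
    [-1,0,0,0,0,0,0],
  ],
)

```text
time_s: 9.83
eef_pos: [0.5417, -0.0676, 0.065]
orientation: [-0.001, -0.707, 0.707, 0.007]
contact_force: [-9.2, 0.3, 16.1]
opening: 0.226
```

Emit:
play_rows(
  plan=[
    [-1,0,-0.001,0,0,0,0],
    [-1,0,-0.0005,0,0,0,0],
    [-1,0,0,0,0,0,0],
    [-1,0,0,0,0,0,0],
  ],
)

```text
time_s: 10.17
eef_pos: [0.5455, -0.0673, 0.0649]
orientation: [-0.003, -0.707, 0.707, 0.004]
contact_force: [-1.7, -0.6, 0.5]
opening: 0.227
```

```bash
python3 - <<'E'
from h import *
st()
im=env.snapshot('scene')
cv2.imwrite('pics/s2.png',cv2.resize(im[230:400,130:340],None,fx=3.5,fy=3.5,interpolation=cv2.INTER_CUBIC))
E
```

```text
10.17 [ 0.5455 -0.0673  0.0649] [[-1.0, -0.001, -0.01], [0.01, -0.001, -1.0], [0.001, -1.0, 0.001]] [-1.7 -0.6  0.5] 0.227 [ 0.11  0.68 -0.04  1.88  0.05  0.58 -1.55]
```

View pics/s2.png

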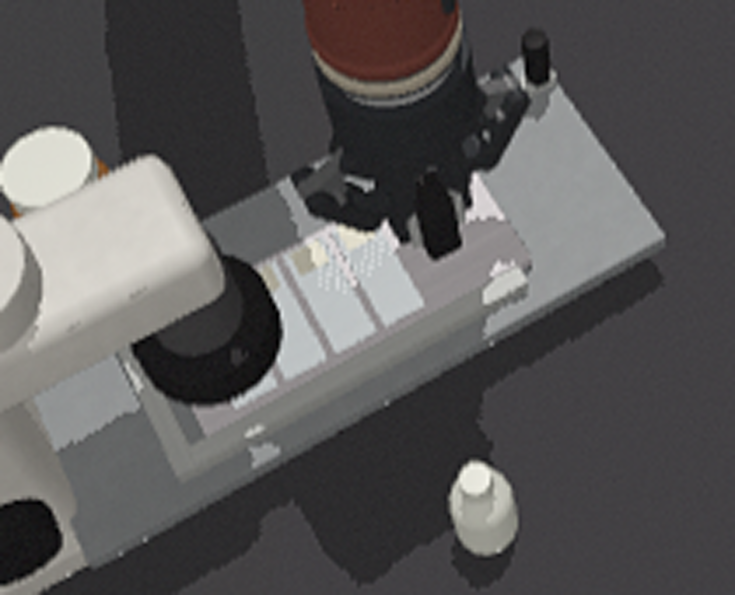

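It was only friction. With the press eased, the carrier moved to the fence. Its nose (195,430) is still about 13 mm short of the stop.

Emit:
play_rows(
  plan=[
    [-1,-0.001,0,0,0,0,0],
    [-1,0,0,0,0,0,0],
    [-1,0,0,0,0,0,0],
  ],
)

```text
time_s: 10.47
eef_pos: [0.5456, -0.0673, 0.065]
orientation: [-0.002, -0.707, 0.707, 0.005]
contact_force: [-5.4, -1.9, 1.6]
opening: 0.23
```

Emit:
play_rows(
  plan=[
    [-1,-0.001,0,0,0,0,0],
    [-1,0,0,0,0,0,0],
    [-1,0,0,0,0,0,0],
  ],
)

```text
time_s: 10.72
eef_pos: [0.5456, -0.0673, 0.0651]
orientation: [-0.002, -0.707, 0.707, 0.005]
contact_force: [-6.3, -2.6, 4.6]
opening: 0.23
```

Emit:
play_rows(
  plan=[
    [-1,0,0,0.003,0,0,0],
    [-1,0,0,0.003,0,0,0],
    [-1,0,0,0.003,0,0,0],
    [-1,0,0,0.002,0,0,0],
    [-1,0,0,0,0,0,0],
    [-1,0,0,0,0,0,0],
  ],
)

```text
time_s: 11.22
eef_pos: [0.5455, -0.0725, 0.0653]
orientation: [0.0, 0.709, -0.705, -0.004]
contact_force: [-7.1, 6.9, 6.6]
opening: 0.226
```

Emit:
play_rows(
  plan=[
    [-1,0,0,0.001,0,0,0],
    [-1,0,0,0.001,0,0,0],
    [-1,0,0,0,0,0,0],
    [-1,0,0,0,0,0,0],
  ],
)

```text
time_s: 11.55
eef_pos: [0.5455, -0.0739, 0.0653]
orientation: [0.0, 0.709, -0.705, -0.004]
contact_force: [-7.2, 7.7, 7.1]
opening: 0.228
```

Emit:
play_rows(
  plan=[
    [-1,0.001,-0.0005,0,0,0,0],
    [-1,0.0005,-0.0005,0,0,0,0],
    [-1,0,0,0,0,0,0],
    [-1,0,0,0,0,0,0],
  ],
)

```text
time_s: 11.88
eef_pos: [0.5455, -0.0772, 0.0658]
orientation: [0.002, 0.708, -0.706, -0.004]
contact_force: [-4.4, 4.2, 1.1]
opening: 0.228
```

Emit:
play_rows(
  plan=[
    [-1,0,0,0.001,0,0,0],
    [-1,0,0,0.001,0,0,0],
    [-1,0,0,0.001,0,0,0],
    [-1,0,0,0.001,0,0,0],
    [-1,0,0,0,0,0,0],
    [-1,0,0,0,0,0,0],
  ],
)

```text
time_s: 12.38
eef_pos: [0.5455, -0.0773, 0.066]
orientation: [0.001, 0.71, -0.704, -0.003]
contact_force: [-4.9, 10.6, 2.3]
opening: 0.226
```

Emit:
play_rows(
  plan=[
    [-1,0,0,0.001,0,0,0],
    [-1,0,0,0.001,0,0,0],
    [-1,0,0,0.001,0,0,0],
    [-1,0,0,0,0,0,0],
    [-1,0,0,0,0,0,0],
  ],
)

```text
time_s: 12.8
eef_pos: [0.5455, -0.0773, 0.0664]
orientation: [0.001, 0.711, -0.703, -0.003]
contact_force: [-5.5, 14.6, 5.0]
opening: 0.227
```

Emit:
play_rows(
  plan=[
    [-1,0,0,-0.002,0,0,0],
    [-1,0,0,-0.002,0,0,0],
    [-1,0,0,0,0,0,0],
    [0.0,0,0,0,0,0,0],
    [0.0,0,0,0,0,0,0],
    [0.0,0,0,0,0,0,0],
    [0.0,0,0,0,0,0,0],
  ],
)

```text
time_s: 13.38
eef_pos: [0.5477, -0.0837, 0.0667]
orientation: [-0.005, -0.707, 0.708, 0.003]
contact_force: [0.2, -0.0, 0.1]
opening: 0.496
```

```bash
python3 - <<'E'
from h import *
st()
im=env.snapshot('scene')
cv2.imwrite('pics/s3.png',cv2.resize(im[270:390,150:300],None,fx=5,fy=5,interpolation=cv2.INTER_CUBIC))
E
```

```text
13.38 [ 0.5477 -0.0837  0.0667] [[-1.0, 0.003, -0.01], [0.01, -0.001, -1.0], [-0.003, -1.0, 0.001]] [ 0.2 -0.   0.1] 0.496 [ 0.14  0.68 -0.05  1.87  0.06  0.59 -1.52]
```

View pics/s3.png

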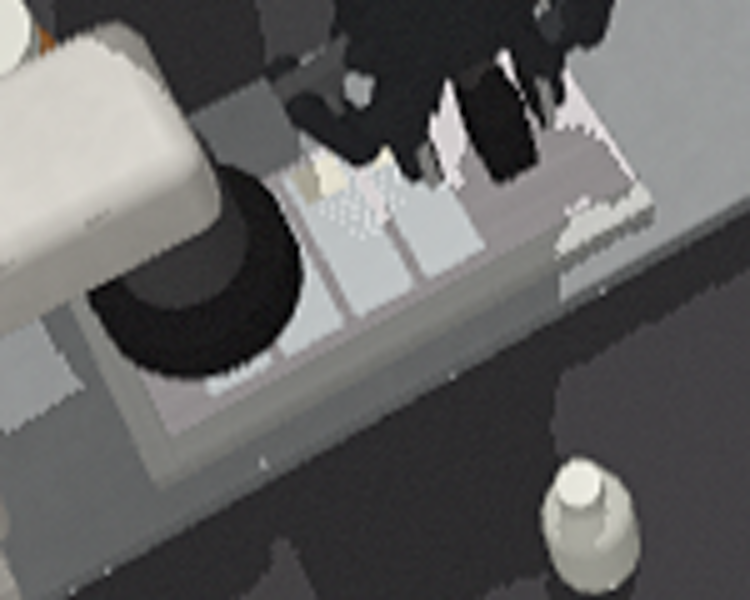

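Emit:
play_rows(
  plan=[
    [0,0,0,0.003,0,0,0],
    [0,0,0,0.002,0,0,0],
    [0,0,0,0.002,0,0,0],
    [0,0,0,0.001,0,0,0],
    [0,0,0,0.001,0,0,0],
    [0,0,0,0,0,0,0],
    [0,0,0,0,0,0,0],
  ],
)

```text
time_s: 14.02
eef_pos: [0.5465, -0.0884, 0.0663]
orientation: [0.003, 0.708, -0.706, -0.002]
contact_force: [0.1, 6.3, 0.3]
opening: 0.505
```

Emit:
play_rows(
  plan=[
    [0,0,0,-0.004,0,0,0],
    [0,0,0,-0.004,0,0,0],
    [0,0,-0.01,0,0,0,0],
    [0,0,-0.02,0,0,0,0],
    [0,0,-0.025,0,0,0,0],
    [0,0,-0.02,0,0,0,0],
    [0,0.01,-0.005,-0.02,0,0,0],
    [0,0.02,0,-0.035,0,0,0],
    [0,0.02,0,-0.035,0,0,0],
    [0,0.013,0,-0.02,0,0,0],
    [0,0,0,0,0,0,0],
    [0,0,0,0,0,0,0],
  ],
)

```text
time_s: 15.02
eef_pos: [0.4842, 0.0278, 0.1472]
orientation: [-0.003, -0.707, 0.707, 0.002]
contact_force: [0.2, -1.0, 0.7]
opening: 0.505
```

```bash
python3 - <<'E'
from h import *
st(); goto([.4825,.035,.066],-90.5)
K,M=T("wrist"); im=env.snapshot("wrist"); st()
print(w2pix(K,M,[[.4825,.035,.092],[.545,-.041,.052],[.586,-.041,.05]]))
cv2.imwrite("pics/w2.png",im)
E
```

```text
15.02 [0.4842 0.0278 0.1472] [[-1.0, 0.001, -0.006], [0.006, -0.0, -1.0], [-0.001, -1.0, 0.0]] [ 0.2 -1.   0.7] 0.505 [-0.07  0.48 -0.05  1.99  0.04  0.67 -1.72]
delta tool [ 0.0018  0.0812 -0.0072]
rotvec tool [-0.0003  0.0024 -0.0012]
after-turn delta [ 0.0017  0.0812 -0.0071]
15.07 [0.485  0.0263 0.1471] [[-1.0, 0.002, -0.009], [0.009, -0.001, -1.0], [-0.002, -1.0, 0.001]] [ 0.4 -1.7  0.7] 0.498 [-0.06  0.48 -0.05  1.99  0.04  0.67 -1.72]
[[309.94947759 264.73095091]
 [438.64609167 141.63622904]
 [443.26480641  67.26998571]]
```

View pics/w2.png

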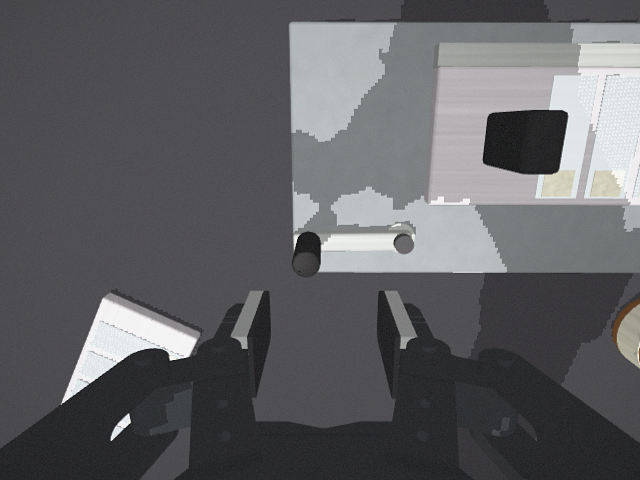

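Emit:
play_rows(
  plan=[
    [0,0.0015,0.005,-0.006,0,0,0],
    [0,0,0.015,-0.004,0,0,0],
    [0,0,0.02,0,0,0,0],
    [0,0,0.02,0,0,0,0],
    [0,0,0.015,0,0,0,0],
    [0,0,0.005,0,0,0,0],
    [0,0,0,0,0,0,0],
    [-1,0,0,0,0,0,0],
    [-1,0,0,0,0,0,0],
    [-1,0,0,0,0,0,0],
    [-1,0,0,0,0,0,0],
    [-1,0,0,0,0,0,0],
  ],
)

```text
time_s: 16.07
eef_pos: [0.4839, 0.0375, 0.0673]
orientation: [0.004, 0.707, -0.707, -0.002]
contact_force: [-0.1, 1.6, 3.6]
opening: 0.165
```

Emit:
play_rows(
  plan=[
    [-1,-0.0078,0,0.0005,0,0,0],
    [-1,-0.0077,0,0.0015,0,0,0],
    [-1,-0.0074,0,0.0025,0,0,0],
    [-1,-0.0071,0,0.0035,0,0,0],
    [-1,0,0,0,0,0,0],
    [-1,0,0,0,0,0,0],
  ],
)

```text
time_s: 16.57
eef_pos: [0.5135, 0.0315, 0.0672]
orientation: [0.004, 0.708, -0.706, -0.003]
contact_force: [-1.1, 4.7, 4.8]
opening: 0.167
```

Emit:
play_rows(
  plan=[
    [-1,-0.0065,0,0.0045,0,0,0],
    [-1,-0.0059,0,0.0051,0,0,0],
    [-1,-0.0052,0,0.0058,0,0,0],
    [-1,-0.0044,0,0.0066,0,0,0],
    [-1,0,0,0,0,0,0],
    [-1,0,0,0,0,0,0],
  ],
)

```text
time_s: 17.07
eef_pos: [0.5405, 0.0119, 0.0675]
orientation: [0.007, 0.71, -0.704, 0.002]
contact_force: [6.7, 8.8, -2.9]
opening: 0.165
```

Emit:
play_rows(
  plan=[
    [-1,-0.0036,0,0.007,0,0,0],
    [-1,-0.0024,0,0.0075,0,0,0],
    [-1,-0.0014,0,0.0077,0,0,0],
    [-1,-0.0006,0,0.0078,0,0,0],
    [-1,0,0,0,0,0,0],
    [-1,0,0,0,0,0,0],
  ],
)

```text
time_s: 17.57
eef_pos: [0.556, -0.0212, 0.0681]
orientation: [0.014, 0.708, -0.706, 0.007]
contact_force: [19.0, 3.7, -13.3]
opening: 0.143
```

```bash
python3 - <<'E'
from h import *
st()
im=env.snapshot("wrist"); s=env.snapshot("scene")
a=cv2.resize(im,(480,360)); b=cv2.resize(s[220:340,200:310],(330,360),interpolation=cv2.INTER_CUBIC)
cv2.imwrite("pics/m.png",np.hstack([a,b[:,:310]]))
E
```

```text
17.57 [ 0.556  -0.0212  0.0681] [[-1.0, 0.029, -0.009], [0.009, 0.004, -1.0], [-0.029, -1.0, -0.004]] [ 19.    3.7 -13.3] 0.143 [ 0.04  0.67 -0.06  1.89  0.07  0.55 -1.64]
```

View pics/m.png

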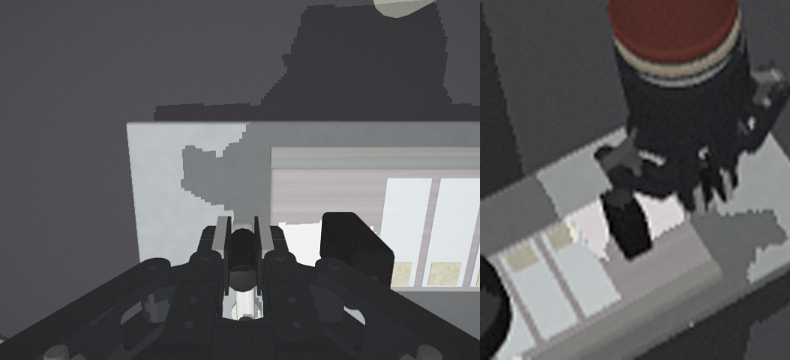

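Emit:
play_rows(
  plan=[
    [-0.45,0,0,0,0,0,0],
    [-0.45,0,0,0,0,0,0],
    [-0.45,0,0,0,0,0,0],
    [-0.45,0,0,0,0,0,0],
  ],
)

```text
time_s: 18.0
eef_pos: [0.5412, -0.024, 0.0661]
orientation: [-0.003, -0.707, 0.707, 0.004]
contact_force: [0.6, 0.0, -0.3]
opening: 0.273
```

Emit:
play_rows(
  plan=[
    [-0.45,0,0,0.002,0,0,0],
    [-0.45,0,0,0.002,0,0,0],
    [-0.45,0,0,0.001,0,0,0],
    [-0.45,0,0,0.001,0,0,0],
    [-0.45,0,0,0,0,0,0],
    [-0.45,0,0,0,0,0,0],
  ],
)

```text
time_s: 18.5
eef_pos: [0.5422, -0.0297, 0.0663]
orientation: [-0.003, -0.707, 0.707, 0.003]
contact_force: [0.1, 0.3, 1.0]
opening: 0.274
```

Emit:
play_rows(
  plan=[
    [-0.45,0,0,0.001,0,0,0],
    [-0.45,0,0,0.001,0,0,0],
    [-0.45,0,0,0,0,0,0],
    [-0.45,0,0,0,0,0,0],
  ],
)

```text
time_s: 18.83
eef_pos: [0.5422, -0.03, 0.0663]
orientation: [0.003, 0.708, -0.707, -0.003]
contact_force: [-0.5, 4.6, -0.3]
opening: 0.276
```

Emit:
play_rows(
  plan=[
    [-0.45,0,0,0.0015,0,0,0],
    [-0.45,0,0,0.0015,0,0,0],
    [-0.45,0,0,0,0,0,0],
    [-0.45,0,0,0,0,0,0],
  ],
)

```text
time_s: 19.17
eef_pos: [0.5423, -0.0301, 0.0663]
orientation: [0.002, 0.709, -0.705, -0.002]
contact_force: [-1.7, 7.2, 0.6]
opening: 0.274
```

Emit:
play_rows(
  plan=[
    [-0.45,0,0,-0.003,0,0,0],
    [-0.45,0,0,-0.003,0,0,0],
    [-0.45,0,-0.001,0,0,0,0],
    [-0.45,0,-0.008,0,0,0,0],
    [-0.45,0,-0.02,0,0,0,0],
    [-0.45,0,-0.025,0,0,0,0],
    [-0.45,0,-0.025,0,0,0,0],
    [-0.45,0,-0.02,0,0,0,0],
    [-0.45,0,-0.005,-0.02,0,0,0],
    [-0.45,0,0,-0.03,0,0,0],
    [-0.45,0,0,-0.02,0,0,0],
    [-0.45,0,0,0,0,0,0],
  ],
)

```text
time_s: 20.17
eef_pos: [0.5432, 0.0468, 0.1715]
orientation: [0.002, 0.708, -0.706, -0.0]
contact_force: [-1.0, 1.1, -0.0]
opening: 0.273
```

Emit:
play_rows(
  plan=[
    [-0.45,0.03,0,-0.02,0,0,0],
    [-0.45,0.03,0,-0.035,0,0,0],
    [-0.45,0.01,0,-0.035,0,0,0],
    [-0.45,0,0,-0.03,0,0,0],
    [-0.45,0,0,-0.01,0,0,0],
    [-0.45,0,0,0,0,0,0],
    [-0.45,0,0,0,0,0,0],
  ],
)

```text
time_s: 20.75
eef_pos: [0.4777, 0.1671, 0.1706]
orientation: [-0.004, -0.706, 0.708, 0.003]
contact_force: [0.2, -1.8, -0.3]
opening: 0.274
```

```bash
python3 - <<'E'
from h import *
st()
t=env.snapshot("top"); s=env.snapshot("scene")
a=cv2.resize(t[190:275,335:475],None,fx=5.4,fy=3.6*1.5,interpolation=cv2.INTER_CUBIC)[:300,:760]
a=cv2.resize(t[196:276,335:455],(480,320),interpolation=cv2.INTER_CUBIC)
b=cv2.resize(s[235:375,170:330],(320,280),interpolation=cv2.INTER_CUBIC)
c=np.zeros((320,800,3),np.uint8); c[:,:480]=a; c[:280,480:]=b
cv2.imwrite("pics/fin.png",c)
E
```

```text
20.75 [0.4777 0.1671 0.1706] [[-1.0, 0.001, -0.01], [0.01, -0.002, -1.0], [-0.001, -1.0, 0.002]] [ 0.2 -1.8 -0.3] 0.274 [-0.33  0.47 -0.07  1.91  0.05  0.76 -2.01]
```

View pics/fin.png

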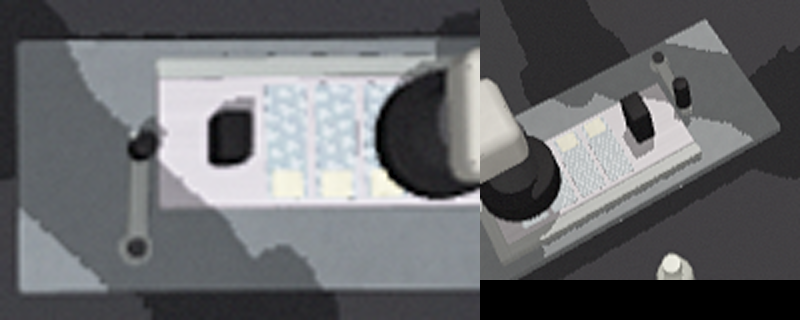

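```bash
python3 -c "
from rig import env
print(env.close_job())"
```

```text
the job is handed in; nothing more can be done
None
```

The slide carrier is loaded on the microscope and the latch is closed behind it. I handed the job in at about 21 s of the 54 s allowed; it reports no verdict.

**What I did:** I took the carrier farthest from the base by its grip block and laid it on the stage with the block outward. I slid it in under the lens housing, against the fence and up to the end stop, then swung the latch closed and drew the arm clear.

**Last checks:**
- **Carrier home:** With the jaws open and no downward load, pushing the block forward met 6 N with no further movement. In the final view the carrier's rear end lines up with the fence's end and its side lies flush.
- **Latch closed:** Pushing the knob met 7 N with no movement, about where its end stop should be. The arm lies across behind the carrier, with a small gap between them.
- **Surroundings:** Nothing suggested a knock on the lens housing. The dropper bottle was upright in the final view. The jar was upright when last seen, partly in frame, before the latch swing; it was not in the final view.

**What went less well:**
- **Carrier slide:** It stuck twice by friction, and easing the pressure freed it each time.
- **Latch swing:** The gripper slid part-way off the knob near the end, with the highest wrist force I read, about 23 N. I reopened the jaws and finished by pushing with one finger.

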